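# Copy a birdhouse ridge angle with a bevel

### The job

Copy the ridge angle of the finished orange birdhouse gable onto the new pale one with the hinged bevel: draw the bevel over the orange ridge until stock and blade both lie flush and press gently on it, leave it there and press its red lock fully down, then draw the locked bevel over the pale ridge in the same way so that the blade swings the pale loose rafter round until it lies flush against the blade. Move the pale rafter only with the bevel, never push hard on either gable (stay below 25 N), leave the other things on the bench alone, and finally let go of the bevel, still locked, lying flat on the bench.

Things in the scene. Friction and masses are not known exactly. Their poses are not given: they have to be found in the camera images.
- bevel: Loose bevel gauge, 0.4 kg, flat on the bench. Origin: on the pivot axis, at the underside. Dark wooden stock: bar x -150..0, y 0..24, z 0..11 mm; its reference face y = 0 contains the pivot axis and goes against a gable's straight outer face. Brass foot x 6..30, y -34..45, z 0..10 mm prevents tipping.
- blade: Bevel's steel blade, hinged on the pivot axis (same origin as bevel). Bar x -140..6, y -18..0, z 13..24 mm; its working face y = 0 contains the axis. Angle between stock and blade = blade yaw minus bevel yaw, at first 0.8 to 0.95 rad, more closed than the gables. Unlocked it swings with 0.04 N m of friction and stays where left. Its collar, radius 34 mm about the pivot, lies at z 26..30 mm.
- lock (a joint): Travel of the bevel's lock, m: 0 = up, blade free (start); 0.004 = fully down, at a hard stop. It moves against about 10 N of friction and stays where left; at 3 mm its sprung pin meets the blade, and the last millimetre takes up to 18 N. Fully down it clamps the blade against at least 0.2 N m.
- lock_top (a point): Centre of the top of the red round lock cap, radius 12 mm; on the bevel at x = 18, y = 22 mm, top at z = 49.5 mm when up. Press straight down.
- pattern: Finished orange gable, fixed, always at yaw 0. Origin: ridge corner at bench level. Lower rafter x -160..0, y -18..0, z 0..12 mm; the stock goes on its outer face y = 0 from the +y side, bevel yaw 0. Slid along it towards -x from 90 mm beyond the ridge, the blade meets the upper rafter and is swung open; it stops hard, flush, with the pivot at the ridge corner.
- pattern_rafter: Upper rafter of the orange gable, rigid. Same origin; runs along its own -x: x -110..0, y 0..16, z 12..24 mm (relieved by 2 mm next to the ridge, where a thin steel pin forms the corner); its outer face y = 0 (looking to its own -y) passes through the ridge corner and takes the blade. The ridge angle is its yaw, 1.05 to 1.35 rad.
- fresh: New pale gable, fixed, yaw 0: same shape, size and origin as the orange one. Each gable has a holding block (orange: black, pale: grey) 26 x 50 x 12 mm on the inner side of its lower rafter near x -140 mm.
- fresh_rafter: Upper rafter of the pale gable, same shape as the orange one, turning about its ridge corner on a stiff pin (0.1 N m, about 0.9 N at its end); it stays where it is left. Its yaw starts at 1.53 to 1.70 rad, always more open than the orange one.
- screwdriver: Bystander: screwdriver with red handle, 180 mm long, lying on the bench.
- glue: Bystander: white glue bottle, 52 mm wide, 120 mm high, standing.
- screwbox: Bystander: open blue box 90 x 90 x 40 mm.
- bevel_grip (a point): Centre of the bevel's upright wooden grip block, on the stock at x -65, y 15, z 48 mm: 50 long in x, 18 thick in y (pinch across y), from z 11 to 68 mm. Keep the fingertips above z = 28 mm to clear the gables.
Things that resemble listed ones, but are neither listed nor needed, are in the scene too. There is more than one size of the fresh; the job needs the largest.

How it is judged (in metres and radians):
On the way, in this order (a step that is already met when the one before it is completed fails the run):
1. The unlocked bevel is pressed gently on the orange gable, pivot at the ridge corner (5 mm), stock and blade flush (1.7 degrees) with its two outer faces (horizontal distance between bevel and pattern below 0.005 m and angle between the x axis of bevel and the x axis of pattern, either way round below 0.03 rad and angle between the x axis of blade and the x axis of pattern_rafter, either way round below 0.03 rad and contact force between blade and pattern_rafter above 1 N and value of joint lock below 0.002 m), for 0.2 s.
2. The bevel is locked (lock pressed down 3.5 mm or more) while it still lies on the orange gable (8 mm, 1.7 degrees) (value of joint lock above 0.0035 m and horizontal distance between bevel and pattern below 0.008 m and angle between the x axis of bevel and the x axis of pattern, either way round below 0.03 rad and angle between the x axis of blade and the x axis of pattern_rafter, either way round below 0.03 rad), for 0.2 s.
3. The locked bevel is pressed gently on the pale gable, pivot at its ridge corner (5 mm), the pale rafter flush with the blade (1.7 degrees) (value of joint lock above 0.0035 m and horizontal distance between bevel and fresh below 0.005 m and angle between the x axis of bevel and the x axis of fresh, either way round below 0.03 rad and angle between the x axis of blade and the x axis of fresh_rafter, either way round below 0.03 rad and contact force between blade and fresh_rafter above 1 N), for 0.2 s.
At the end, for the whole second after the job is handed in: The pale gable's ridge angle equals the orange one's within 1.7 degrees; the bevel, still locked, lies flat on the bench at rest, released (angle between the x axis of fresh_rafter and the x axis of pattern_rafter, either way round below 0.03 rad and value of joint lock above 0.0035 m and height (world z) of bevel below 0.005 m and angle between bevel's own z axis and vertical below 0.05 rad and linear speed of bevel below 0.02 m/s); the robot touches nothing.
It fails at once if the bevel pushes on the orange gable with more than 25 N (contact force between bevel and pattern above 25 N).
It fails at once if the bevel pushes on the pale gable with more than 25 N (contact force between bevel and fresh above 25 N).
It fails at once if the fingers move the pale rafter (contact force between the fingers and fresh_rafter above 1 N).
It fails at once if the screwdriver, glue bottle or screw box is disturbed (30 mm) (distance of any of screwdriver, glue, screwbox from where it was at the start of the episode above 0.03 m).
It also fails if it takes over 72 s, if anything falls off the work surface, if the arm or the gripper's body presses on something with over 40 N, if the wrist force passes 120 N, or if a joint passes its speed limit or range.

### The arm

A 6-joint arm with a two-finger parallel gripper is mounted at the origin on the work surface. World frame = base frame: x ahead of the robot, y to its left, z up, the work surface at z = 0. Lengths are in m, angles in degrees, forces in N, time in s.
With the tool pointing down it reaches from about 0.3 to 0.75 m from the base axis. Payload 8.5 kg.
Tool frame: the origin (TCP) lies on the centre line of the jaws, within the pads' length; the fingertips stand 19 mm ahead of it and the grasp point (between the pads) is the TCP (env.tcp_to_tips is the z of the fingertips in the tool frame, in m); z points along the fingers, y is the line along which they close (so a half turn about z gives the same grasp; the last joint's range is limited). The gripper opens to 85 mm and grips with 20 to 120 N. Pads are 22 mm wide; open, the fingers measure 114 mm over their backs; the gripper's body (76 mm by 85 mm) begins 54 mm behind the grasp point. The pads swing forward as they close: fully open they stand 13 mm farther back than shut.
Start: joints at [60.544, 21.807, 74.336, -0, 83.858, -12.336], TCP at [0.162, 0.526, 0.226] pointing down, gripper open.
Joint ranges: [-178.18, 178.18], [-50.72, 133.34], [12.68, 142.11], [-81.47, 261.47], [9.98, 163.14], [-165.26, 165.26]. Speed limits (degrees/s): [136.94, 136.94, 180, 180, 180, 180].

### API

Orientations are given as a 3x3 rotation matrix whose columns are the frame's x, y, z axes.
In Python, from rig import env gives the robot as it stands.
- The arm moves only by the tool servo_tool, never from a script. Its argument "steps" is a list of rows, each an object of numbers: "tx", "ty", "tz": the shift along the world's x, y, z in cm; "yaw": the turn about the world's z in degrees; "claw": the finger opening in cm, from 0 to 8.54. In form: [{"tx": .., "ty": .., "tz": .., "yaw": .., "claw": ..}, ...]. A call has 1 to 20 rows; each row shifts and turns the commanded pose from where the row before left it; what a row does not reach is not made up. A row lasts 1/10 s, in which the tool goes at most 50 mm and 8.59 degrees, less where a joint would pass 70% of its speed; a pose out of reach is approached as far as the arm can. A call with a gripper value outside its range is refused whole. The fingers move at their own pace and stop on an object; "newtons" is the grip in N (left out, the last holds). Time passes only in rows, so rows that do not move let the fingers close. It gives the time, the measured TCP pose, the force, the opening and the grip force at its end, in the units of the state.
- env.observe(): the state, without advancing time (a new reading comes with each control period).
- env.get_image(name): name is "side" or "top" or "wrist"; returns (picture, depth): 384x512x3 uint8, red, green, blue; 384x512 float32, m along the optical axis (not along the pixel's ray), 0 where there is no reading.
- env.camera_model(name): a dict with "fovy" (degrees; the focal length in pixels is half the picture's height over the tangent of half this angle, whatever the lens; pixels are square), "cx", "cy" (the principal point, pixels), "T" (4x4, takes a point from camera to world coordinates). Camera axes: x right, y down, z forward; pixel columns grow to the right and rows downward; lengths in m; the calibration is good to about 2 mm. The wrist camera is an equidistant fisheye: a pixel r from the principal point sees the ray r / f radians off the axis. A picture is of the moment at which its call begins: read the wrist's pose just before it. camera_model takes no time and is no camera call; for the wrist camera it gives the pose at the moment of the call.
- env.close_job(): hands the job in; it is judged then, once.
The state is a dict: "time_s": time; "q": joint angles; "qvel": joint speeds; "joint_efforts": joint torques, N m; "position": TCP position; "tool_rot": TCP orientation; "ft_force": force on the tool from outside, world axes, zero at the start; "wrist_torque": the same for the moment, N m; "grip_width": finger opening in m; "gripper_force": force on a finger pad.
Only numpy, scipy, OpenCV 4.12 (cv2) and the standard library are available. Lean on these libraries where they do the work, as an engineer would, in place of code of your own. Each camera call takes 0.05 s, during which the arm holds its last target. There are 200 camera calls.

## Working session

There is one attempt and no reset: what is moved stays moved. The work goes in short steps, Python scripts to look and compute and a tool call to move; the robot and the scene stay as the last step left them, time stands still between calls to the robot, and variables do not carry over. Pictures are saved under pics/ and viewed, at most 10 in all, crops included, and the job is handed in when it is done.

Besides the shell and the picture viewer there is one more tool, called by a JSON object that holds its "method" and its "body". servo_tool: Moves the arm, as the interface text tells. Its arguments: {"type":"object","properties":{"steps":{"type":"array"},"newtons":{"type":"number"}},"required":["steps"]}

```bash
ls; mkdir -p pics; cat > h.py <<'E'
import numpy as np,cv2
from rig import env
def shot(n):
    m=env.camera_model(n); p,d=env.get_image(n); return p,d,m
def world(m,d,shape=(384,512)):
    f=shape[0]/2/np.tan(np.radians(m["fovy"]/2)); v,u=np.mgrid[:shape[0],:shape[1]]
    P=np.stack([(u-m["cx"])/f*d,(v-m["cy"])/f*d,d],-1)
    T=np.array(m["T"]); return P@T[:3,:3].T+T[:3,3]
E
python3 - <<'E'
from h import *
for n in("top","side"):
    p,d,m=shot(n); np.savez(n+"0.npz",p=p,d=d,T=m["T"],fovy=m["fovy"],cx=m["cx"],cy=m["cy"])
    cv2.imwrite(f"pics/{n}0.png",cv2.resize(p[:,:,::-1],(800,600)))
    print(n,m["fovy"],np.round(m["T"],3).tolist())
E
```

```text
pics
top 49.5542360911538 [[-0.017, -0.99, 0.141, 0.401], [-1.0, 0.016, -0.002, -0.059], [0.0, -0.141, -0.99, 1.095], [0.0, 0.0, 0.0, 1.0]]
side 57.195391382001404 [[0.904, -0.292, 0.313, 0.28], [-0.427, -0.585, 0.689, -0.662], [-0.018, -0.757, -0.654, 0.649], [0.0, 0.0, 0.0, 1.0]]
```

View pics/top0.png

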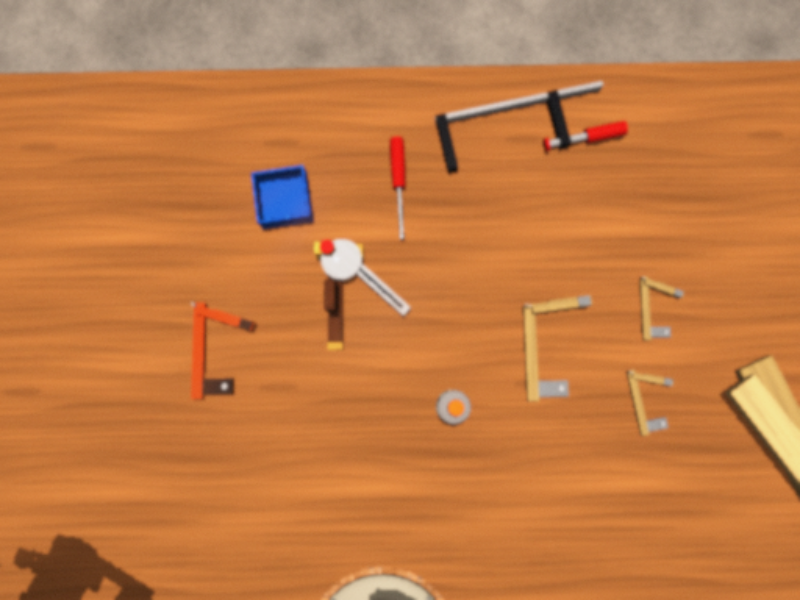

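View pics/side0.png

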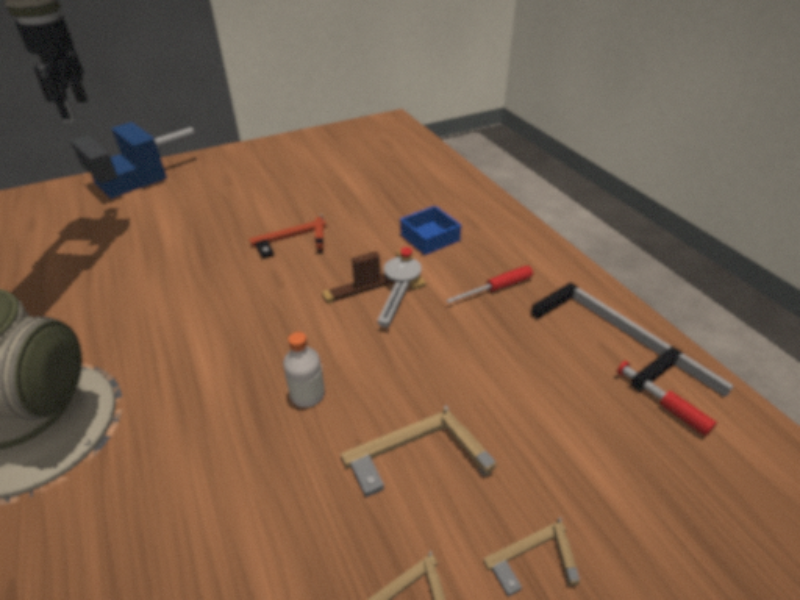

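Top view: the pattern is at about (200,305), bevel pivot (342,258) with grip (331,295), largest pale gable's ridge (530,308), and the box, glue and screwdriver are clear of the routes. Side view agrees. Now I'll measure.

```bash
python3 - <<'E'
from h import *
for n in("top","side"):
    z=np.load(n+"0.npz"); p,d=z["p"],z["d"]; P=world(dict(T=z["T"],fovy=z["fovy"],cx=z["cx"],cy=z["cy"]),d)
    hsv=cv2.cvtColor(p,cv2.COLOR_RGB2HSV).astype(int); H,S,V=hsv[...,0],hsv[...,1],hsv[...,2]
    X,Y,Z=P[...,0],P[...,1],P[...,2]
    # bench plane check
    k=(abs(X-.45)<.15)&(abs(Y)<.4)&(d>0); print(n,"bench z med",np.median(Z[k]))
    ok=(d>0)&(Z>.006)&(Z<.09)&(X>.2)&(X<.75)&(abs(Y)<.45)
    nl,L,st,c=cv2.connectedComponentsWithStats(ok.astype(np.uint8))
    for i in range(1,nl):
        if st[i,4]<60: continue
        q=P[L==i]; col=p[L==i].mean(0).astype(int)
        print(i,st[i,4],c[i].round(),col,"lo",np.percentile(q,1,0).round(4),"hi",np.percentile(q,99,0).round(4))
E
```

```text
top bench z med 0.0002497146786781812
1 387 [181. 135.] [ 52  75 145] lo [0.684  0.1107 0.0061] hi [0.7487 0.2046 0.0427]
2 85 [256. 134.] [187 152 139] lo [ 0.6599 -0.0451  0.0099] hi [ 0.7499 -0.0305  0.0225]
42 1386 [222. 181.] [181 147 128] lo [ 0.4756 -0.0468  0.0076] hi [0.6523 0.0997 0.0696]
65 889 [348. 222.] [204 167 113] lo [ 0.3852 -0.3533  0.0072] hi [ 0.5514 -0.2458  0.0275]
69 854 [134. 224.] [190  82  40] lo [0.3994 0.2089 0.0076] hi [0.5526 0.3086 0.0274]
95 247 [409. 256.] [204 160  97] lo [ 0.3263 -0.4494  0.0062] hi [ 0.4286 -0.4158  0.0198]
100 244 [289. 259.] [180 158 145] lo [ 0.3523 -0.1443  0.0313] hi [ 0.4026 -0.0945  0.0895]
side bench z med 6.894793292105961e-05
1 428 [269. 148.] [35 53 87] lo [0.6836 0.1088 0.0066] hi [0.7494 0.2045 0.0411]
2 398 [185. 151.] [120  63  46] lo [0.3971 0.2058 0.0062] hi [0.5527 0.3095 0.0264]
4 1209 [244. 178.] [107  88  78] lo [ 0.4749 -0.0506  0.0071] hi [0.6504 0.0903 0.0684]
5 82 [302. 186.] [137 112 103] lo [ 0.6618 -0.049   0.0083] hi [ 0.75   -0.0307  0.0231]
6 675 [194. 242.] [124 117 109] lo [ 0.3503 -0.1477  0.0074] hi [ 0.4001 -0.1153  0.0893]
7 1332 [263. 287.] [141 121  95] lo [ 0.3842 -0.3558  0.007 ] hi [ 0.5515 -0.2465  0.0261]
9 118 [330. 348.] [158 127  90] lo [ 0.4806 -0.4499  0.0061] hi [ 0.5759 -0.4454  0.0105]
10 400 [262. 370.] [152 124  88] lo [ 0.3494 -0.4486  0.0061] hi [ 0.4294 -0.4164  0.0179]
```

```bash
python3 - <<'E'
from h import *
def rect(q): 
    (c,s,a)=cv2.minAreaRect((q[:,:2]*1000).astype(np.float32)); return np.round(c,1),np.round(s,1),round(a,1),"zmed",np.median(q[:,2]).round(4)
def line(q):
    vx,vy,x,y=cv2.fitLine((q[:,:2]*1000).astype(np.float32),cv2.DIST_HUBER,0,.01,.01).ravel()
    a=np.degrees(np.arctan2(vy,vx)); a=a+180 if a<0 else a
    return "c",round(float(x),1),round(float(y),1),"ang",round(float(a),2)
for n in("top","side"):
    z=np.load(n+"0.npz"); p,d=z["p"],z["d"]; P=world(dict(T=z["T"],fovy=z["fovy"],cx=z["cx"],cy=z["cy"]),d)
    X,Y,Z=P[...,0],P[...,1],P[...,2]; ok=d>0
    B=ok&(X>.47)&(X<.66)&(Y>-.06)&(Y<.11)
    print(n,"grip",rect(P[B&(Z>.058)&(X<.58)]))
    print(" stock",line(P[B&(Z>.008)&(Z<.014)&(X<.57)&(Y>.02)]))
    print(" collar",rect(P[B&(Z>.0275)&(Z<.033)&(X>.56)]))
    R=p[...,0].astype(int);G=p[...,1].astype(int);Bl=p[...,2].astype(int)
    print(" lock",rect(P[B&(Z>.045)&(X>.57)&(R>1.6*G)]))
    print(" blade",line(P[B&(Z>.02)&(Z<.026)&(X<.575)&(Y<.01)]))
    for nm,y0,y1 in(("orange",.2,.32),("pale",-.36,-.24)):
        g=ok&(Y>y0)&(Y<y1)&(X>.37)&(X<.57)
        lo=P[g&(Z>.007)&(Z<.0155)&(Y>y1-.045)&(X>.44)&(X<.525)]; up=P[g&(Z>.0185)&(Z<.028)&(Y<y1-.03)]
        print(nm,"lower",line(lo),"y",np.percentile(lo[:,1],[3,97]).round(4),"upper",line(up), "xmax/ymax", P[g&(Z>.005)].max(0).round(4))
E
```

```text
top grip (array([556.1,  74.1]), array([17.6, 47.5]), 89.5, 'zmed', np.float64(0.0673))
 stock ('c', 511.8, 69.2, 'ang', 173.13)
 collar (array([602.4,  44.8]), array([116.8,  66.8]), 35.5, 'zmed', np.float64(0.0299))
 lock (array([611.1,  78.3]), array([80.1, 21.1]), 3.5, 'zmed', np.float64(0.0506))
 blade ('c', 555.2, -24.6, 'ang', 50.29)
orange lower ('c', 482.5, 299.4, 'ang', 179.59) y [0.2905 0.3082] upper ('c', 526.1, 247.8, 'ang', 71.48) xmax/ymax [0.5608 0.3192 0.0295]
pale lower ('c', 481.9, -254.6, 'ang', 0.81) y [-0.2637 -0.2461] upper ('c', 541.5, -312.5, 'ang', 97.16) xmax/ymax [ 0.5641 -0.2411  0.0293]
side grip (array([556. ,  73.4]), array([20.2, 48.1]), 88.1, 'zmed', np.float64(0.0666))
 stock ('c', 517.5, 68.1, 'ang', 173.14)
 collar (array([614.6,  54.7]), array([81.7, 68.7]), 28.0, 'zmed', np.float64(0.0298))
 lock (array([639.4,  80.8]), array([20.7, 24.2]), 3.8, 'zmed', np.float64(0.0488))
 blade ('c', 553.2, -27.1, 'ang', 51.39)
orange lower ('c', 482.5, 297.0, 'ang', 179.17) y [0.2892 0.3089] upper ('c', 525.8, 244.6, 'ang', 70.93) xmax/ymax [0.5554 0.3124 0.027 ]
pale lower ('c', 482.1, -256.4, 'ang', 0.6) y [-0.2646 -0.2466] upper ('c', 541.0, -316.4, 'ang', 97.57) xmax/ymax [ 0.5541 -0.245   0.0275]
```

```bash
python3 - <<'E'
from h import *
o=env.observe(); print(np.round(o["tool_rot"],3), o["grip_width"],env.tcp_to_tips,o["position"])
E
```

```text
[[-0.956  0.294 -0.001]
 [ 0.294  0.956 -0.001]
 [ 0.    -0.001 -1.   ]] 0.08560245405053454 0.019 [0.16178788 0.5253791  0.22495613]
```

{"method": "servo_tool", "body": {"steps": [{"tx": 2.2,"ty": -2.5,"yaw": 0.95},{"tx": 2.2,"ty": -2.5,"yaw": 0.95},{"tx": 2.2,"ty": -2.5,"yaw": 0.95},{"tx": 2.2,"ty": -2.5,"yaw": 0.95},{"tx": 2.2,"ty": -2.5,"yaw": 0.95},{"tx": 2.2,"ty": -2.5,"yaw": 0.95},{"tx": 2.2,"ty": -2.5,"yaw": 0.95},{"tx": 2.2,"ty": -2.5,"yaw": 0.95},{"tx": 2.2,"ty": -2.5,"yaw": 0.95},{"tx": 2.2,"ty": -2.5,"yaw": 0.95},{"tx": 2.2,"ty": -2.5,"yaw": 0.95},{"tx": 2.2,"ty": -2.5,"yaw": 0.95},{"tx": 2.2,"ty": -2.5,"yaw": 0.95},{"tx": 2.2,"ty": -2.5,"yaw": 0.95},{"tx": 2.2,"ty": -2.5,"yaw": 0.95},{"tx": 2.2,"ty": -2.5,"yaw": 0.95},{"tx": 2.2,"ty": -2.5,"yaw": 0.95},{"tx": 2.0,"ty": -2.6,"yaw": 0.95},{},{}], "newtons": 60}}

```text
invalid input at $.steps[0]: expected keys tx, ty, tz, yaw, claw
```

{"method": "servo_tool", "body": {"steps": [{"tx": 2.2,"ty": -2.5,"tz": 0,"yaw": 0.95,"claw": 8.5},{"tx": 2.2,"ty": -2.5,"tz": 0,"yaw": 0.95,"claw": 8.5},{"tx": 2.2,"ty": -2.5,"tz": 0,"yaw": 0.95,"claw": 8.5},{"tx": 2.2,"ty": -2.5,"tz": 0,"yaw": 0.95,"claw": 8.5},{"tx": 2.2,"ty": -2.5,"tz": 0,"yaw": 0.95,"claw": 8.5},{"tx": 2.2,"ty": -2.5,"tz": 0,"yaw": 0.95,"claw": 8.5},{"tx": 2.2,"ty": -2.5,"tz": 0,"yaw": 0.95,"claw": 8.5},{"tx": 2.2,"ty": -2.5,"tz": 0,"yaw": 0.95,"claw": 8.5},{"tx": 2.2,"ty": -2.5,"tz": 0,"yaw": 0.95,"claw": 8.5},{"tx": 2.2,"ty": -2.5,"tz": 0,"yaw": 0.95,"claw": 8.5},{"tx": 2.2,"ty": -2.5,"tz": 0,"yaw": 0.95,"claw": 8.5},{"tx": 2.2,"ty": -2.5,"tz": 0,"yaw": 0.95,"claw": 8.5},{"tx": 2.2,"ty": -2.5,"tz": 0,"yaw": 0.95,"claw": 8.5},{"tx": 2.2,"ty": -2.5,"tz": 0,"yaw": 0.95,"claw": 8.5},{"tx": 2.2,"ty": -2.5,"tz": 0,"yaw": 0.95,"claw": 8.5},{"tx": 2.2,"ty": -2.5,"tz": 0,"yaw": 0.95,"claw": 8.5},{"tx": 2.2,"ty": -2.5,"tz": 0,"yaw": 0.95,"claw": 8.5},{"tx": 2.0,"ty": -2.6,"tz": 0,"yaw": 0.95,"claw": 8.5},{"tx": 0,"ty": 0,"tz": 0,"yaw": 0,"claw": 8.5},{"tx": 0,"ty": 0,"tz": 0,"yaw": 0,"claw": 8.5}], "newtons": 60}}

```text
time_s: 2.1
position: [0.5557, 0.0744, 0.2249]
tool_rot: [[-1.0, 0.002, -0.001], [0.002, 1.0, 0.0], [0.001, 0.0, -1.0]]
ft_force: [0.0, 0.2, 0.2]
grip_width: 0.085
gripper_force: 0.0
```

{"method": "servo_tool", "body": {"steps": [{"tx": 0,"ty": 0,"tz": -3,"yaw": 0,"claw": 6},{"tx": 0,"ty": 0,"tz": -3,"yaw": 0,"claw": 6},{"tx": 0,"ty": 0,"tz": -3,"yaw": 0,"claw": 6},{"tx": 0,"ty": 0,"tz": -3,"yaw": 0,"claw": 6},{"tx": 0,"ty": 0,"tz": -3,"yaw": 0,"claw": 6},{"tx": 0,"ty": 0,"tz": -2.2,"yaw": 0.1,"claw": 6},{"tx": 0,"ty": 0,"tz": 0,"yaw": 0,"claw": 3.5},{"tx": 0,"ty": 0,"tz": 0,"yaw": 0,"claw": 1},{"tx": 0,"ty": 0,"tz": 0,"yaw": 0,"claw": 1},{"tx": 0,"ty": 0,"tz": 0,"yaw": 0,"claw": 1},{"tx": 0,"ty": 0,"tz": 0,"yaw": 0,"claw": 1},{"tx": 0,"ty": 0,"tz": 0,"yaw": 0,"claw": 1},{"tx": 0,"ty": 0,"tz": 0,"yaw": 0,"claw": 1},{"tx": 0,"ty": 0,"tz": 0,"yaw": 0,"claw": 1}], "newtons": 60}}

```text
time_s: 3.5
position: [0.5565, 0.0752, 0.0552]
tool_rot: [[-1.0, -0.001, 0.003], [-0.001, 1.0, 0.001], [-0.003, 0.001, -1.0]]
ft_force: [-1.9, 3.4, 6.8]
grip_width: 0.016
gripper_force: 59.2
```

{"method": "servo_tool", "body": {"steps": [{"tx": 0,"ty": 0,"tz": 1,"yaw": 0,"claw": 1},{"tx": 0,"ty": 0,"tz": 1.5,"yaw": 0,"claw": 1},{"tx": 0,"ty": 0,"tz": 2,"yaw": 0,"claw": 1},{"tx": 0,"ty": 0,"tz": 1.5,"yaw": 0,"claw": 1},{"tx": 0.3,"ty": 1.4,"tz": 0,"yaw": 0,"claw": 1},{"tx": 0.3,"ty": 2.4,"tz": 0,"yaw": 0,"claw": 1},{"tx": 0.3,"ty": 2.4,"tz": 0,"yaw": 0,"claw": 1},{"tx": 0.3,"ty": 2.4,"tz": 0,"yaw": 0,"claw": 1},{"tx": 0.3,"ty": 2.4,"tz": 0,"yaw": 0,"claw": 1},{"tx": 0.3,"ty": 2.4,"tz": 0,"yaw": 0,"claw": 1},{"tx": 0.3,"ty": 2.4,"tz": 0,"yaw": 0,"claw": 1},{"tx": 0.3,"ty": 2.4,"tz": 0,"yaw": 0,"claw": 1},{"tx": 0.3,"ty": 2.4,"tz": 0,"yaw": 0,"claw": 1},{"tx": 0.3,"ty": 2.4,"tz": 0,"yaw": 0,"claw": 1},{"tx": 0,"ty": 2.4,"tz": 0,"yaw": 0,"claw": 1},{"tx": 0,"ty": 0.4,"tz": 0,"yaw": 0,"claw": 1},{"tx": 0,"ty": 0,"tz": 0,"yaw": 0,"claw": 1},{"tx": 0,"ty": 0,"tz": 0,"yaw": 0,"claw": 1}]}}

```text
time_s: 5.3
position: [0.5856, 0.3322, 0.113]
tool_rot: [[-1.0, -0.001, -0.001], [-0.001, 1.0, -0.001], [0.001, -0.001, -1.0]]
ft_force: [0.7, -0.2, -5.3]
grip_width: 0.0152
gripper_force: 59.3
```

```bash
cat > look.py <<'E'
import sys
from h import *
n=sys.argv[1]
o=env.observe();p,d,m=shot("top"); P=world(m,d); np.savez(n+".npz",p=p,d=d,T=m["T"],fovy=m["fovy"],cx=m["cx"],cy=m["cy"])
w,_=env.get_image("wrist")
a=p[140:290,60:260] if sys.argv[2]=="o" else p[140:290,250:450]
cv2.imwrite(f"pics/{n}.png",np.hstack([cv2.resize(a,(400,300),interpolation=cv2.INTER_CUBIC),cv2.resize(w,(400,300))])[:,:,::-1])
print(o["time_s"],o["position"],o["ft_force"])
E
python3 look.py a1 o
```

```text
5.3 [0.58558786 0.33217249 0.11299815] [ 0.67007081 -0.20962402 -5.25205994]
```

View pics/a1.png

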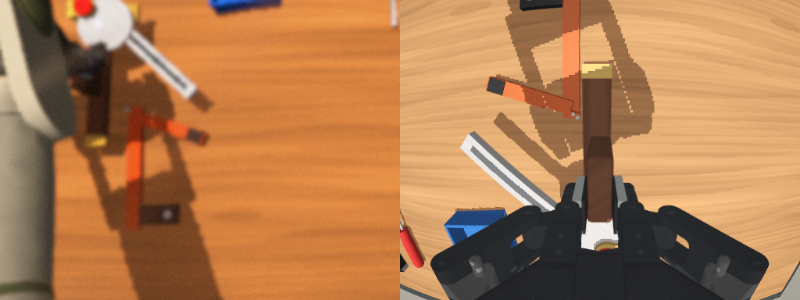

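{"method": "servo_tool", "body": {"steps": [{"tx": 0,"ty": 0,"tz": -2,"yaw": 0,"claw": 1},{"tx": 0,"ty": 0,"tz": -2,"yaw": 0,"claw": 1},{"tx": 0,"ty": 0,"tz": -1,"yaw": 0,"claw": 1},{"tx": 0,"ty": 0,"tz": -0.5,"yaw": 0,"claw": 1},{"tx": 0,"ty": 0,"tz": -0.3,"yaw": 0,"claw": 1},{"tx": 0,"ty": 0,"tz": 0,"yaw": 0,"claw": 1},{"tx": 0,"ty": 0,"tz": 0,"yaw": 0,"claw": 1}]}}

```text
time_s: 6.1
position: [0.5863, 0.3327, 0.0564]
tool_rot: [[-1.0, -0.001, 0.002], [-0.001, 1.0, 0.0], [-0.002, 0.0, -1.0]]
ft_force: [-0.3, -0.1, -4.8]
grip_width: 0.0161
gripper_force: 59.4
```

{"method": "servo_tool", "body": {"steps": [{"tx": 0,"ty": -0.2,"tz": 0,"yaw": 0,"claw": 1},{"tx": 0,"ty": -0.2,"tz": 0,"yaw": 0,"claw": 1},{"tx": 0,"ty": -0.1,"tz": 0,"yaw": 0,"claw": 1},{"tx": 0,"ty": 0,"tz": 0,"yaw": 0,"claw": 1},{"tx": 0,"ty": 0,"tz": 0,"yaw": 0,"claw": 1}]}}

```text
time_s: 6.6
position: [0.586, 0.3276, 0.0557]
tool_rot: [[-1.0, -0.001, 0.0], [-0.001, 1.0, -0.0], [-0.0, -0.0, -1.0]]
ft_force: [-0.8, -0.1, -4.0]
grip_width: 0.016
gripper_force: 59.5
```

```bash
python3 look.py a2 o; python3 - <<'E'
from h import *
z=np.load("a2.npz"); p,d=z["p"],z["d"]; P=world(dict(T=z["T"],fovy=z["fovy"],cx=z["cx"],cy=z["cy"]),d)
w,_=env.get_image("wrist"); cv2.imwrite("pics/a2w.png",cv2.resize(w[:,:,::-1],(800,600))); print(env.camera_model("wrist"))
E
```

```text
6.6 [0.58600094 0.32756376 0.0556591 ] [-0.78476644 -0.10771855 -3.95984297]
{'fovy': 65.70646984690485, 'cx': 255.09916040424105, 'cy': 186.86069501970442, 'T': array([[-1.25094844e-03,  9.59508666e-01,  2.81676332e-01,
         5.14131277e-01],
       [ 9.99999195e-01,  1.14041746e-03,  5.56337110e-04,
         3.25878280e-01],
       [ 2.12581672e-04,  2.81676801e-01, -9.59509320e-01,
         2.03776207e-01],
       [ 0.00000000e+00,  0.00000000e+00,  0.00000000e+00,
         1.00000000e+00]])}
```

View pics/a2w.png

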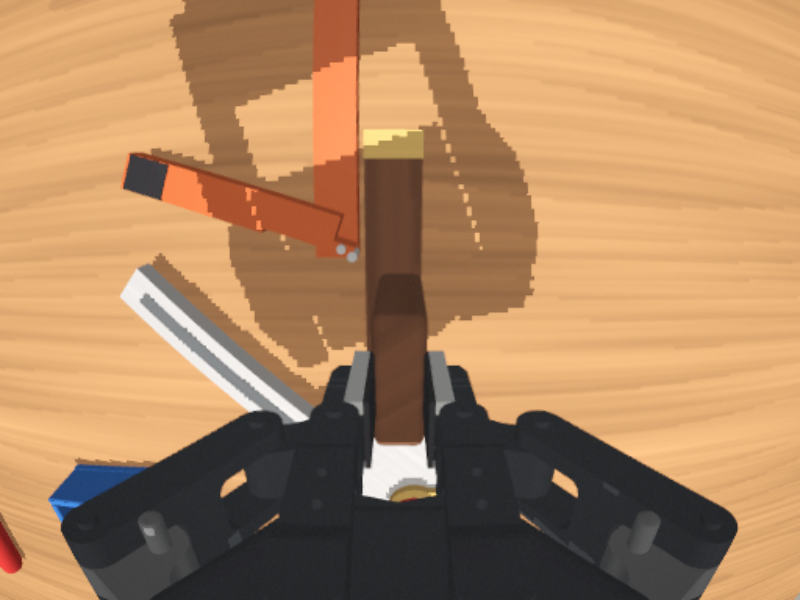

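Wrist view: the stock edge (u≈364) is parallel to the orange outer face (u≈359), about 2 mm off; ridge pin at (352,257), blade still short of the upper rafter. I'll close the gap gently, then draw.

{"method": "servo_tool", "body": {"steps": [{"tx": 0,"ty": -0.1,"tz": -0.05,"yaw": 0,"claw": 1},{"tx": 0,"ty": -0.1,"tz": 0,"yaw": 0,"claw": 1},{"tx": 0,"ty": -0.05,"tz": 0,"yaw": 0,"claw": 1},{"tx": 0,"ty": 0,"tz": 0,"yaw": 0,"claw": 1},{"tx": 0,"ty": 0,"tz": 0,"yaw": 0,"claw": 1},{"tx": 0,"ty": 0,"tz": 0,"yaw": 0,"claw": 1}]}}

```text
time_s: 7.35
position: [0.5861, 0.3253, 0.0554]
tool_rot: [[-1.0, -0.001, 0.001], [-0.001, 1.0, 0.0], [-0.001, 0.0, -1.0]]
ft_force: [-0.8, 2.8, 2.0]
grip_width: 0.0159
gripper_force: 60.1
```

{"method": "servo_tool", "body": {"steps": [{"tx": -0.5,"ty": 0,"tz": 0,"yaw": 0,"claw": 1},{"tx": -0.8,"ty": 0,"tz": 0,"yaw": 0,"claw": 1},{"tx": -0.8,"ty": 0,"tz": 0,"yaw": 0,"claw": 1},{"tx": -0.8,"ty": 0,"tz": 0,"yaw": 0,"claw": 1},{"tx": -0.6,"ty": 0,"tz": 0,"yaw": 0,"claw": 1},{"tx": -0.5,"ty": 0,"tz": 0,"yaw": 0,"claw": 1},{"tx": 0,"ty": 0,"tz": 0,"yaw": 0,"claw": 1},{"tx": 0,"ty": 0,"tz": 0,"yaw": 0,"claw": 1}]}}

```text
time_s: 8.15
position: [0.5448, 0.3252, 0.0552]
tool_rot: [[-1.0, -0.002, -0.003], [-0.002, 1.0, -0.0], [0.003, -0.0, -1.0]]
ft_force: [-3.4, 0.6, 6.7]
grip_width: 0.0157
gripper_force: 60.6
```

{"method": "servo_tool", "body": {"steps": [{"tx": -0.5,"ty": -0.05,"tz": 0,"yaw": 0,"claw": 1},{"tx": -0.5,"ty": 0,"tz": 0,"yaw": 0,"claw": 1},{"tx": -0.5,"ty": 0,"tz": 0,"yaw": 0,"claw": 1},{"tx": -0.5,"ty": 0,"tz": 0,"yaw": 0,"claw": 1},{"tx": -0.4,"ty": 0,"tz": 0,"yaw": 0,"claw": 1},{"tx": -0.4,"ty": 0,"tz": 0,"yaw": 0,"claw": 1},{"tx": -0.4,"ty": 0,"tz": 0,"yaw": 0,"claw": 1},{"tx": -0.3,"ty": 0,"tz": 0,"yaw": 0,"claw": 1},{"tx": 0,"ty": 0,"tz": 0,"yaw": 0,"claw": 1},{"tx": 0,"ty": 0,"tz": 0,"yaw": 0,"claw": 1}]}}

```text
time_s: 9.15
position: [0.5105, 0.3248, 0.0552]
tool_rot: [[-1.0, -0.002, -0.001], [-0.002, 1.0, 0.0], [0.001, 0.0, -1.0]]
ft_force: [1.4, 2.0, 5.6]
grip_width: 0.0159
gripper_force: 60.6
```

{"method": "servo_tool", "body": {"steps": [{"tx": -0.3,"ty": -0.05,"tz": 0,"yaw": 0,"claw": 1},{"tx": -0.3,"ty": 0,"tz": 0,"yaw": 0,"claw": 1},{"tx": -0.3,"ty": 0,"tz": 0,"yaw": 0,"claw": 1},{"tx": -0.2,"ty": 0,"tz": 0,"yaw": 0,"claw": 1},{"tx": -0.1,"ty": 0,"tz": 0,"yaw": 0,"claw": 1},{"tx": 0,"ty": 0,"tz": 0,"yaw": 0,"claw": 1},{"tx": 0,"ty": 0,"tz": 0,"yaw": 0,"claw": 1}]}}

```text
time_s: 9.85
position: [0.4994, 0.3245, 0.0554]
tool_rot: [[-1.0, -0.001, 0.001], [-0.001, 1.0, 0.001], [-0.001, 0.001, -1.0]]
ft_force: [4.8, 3.7, 4.6]
grip_width: 0.0159
gripper_force: 60.4
```

```bash
python3 - <<'E'
from h import *
w,_=env.get_image("wrist"); cv2.imwrite("pics/a3w.png",cv2.resize(w[:,:,::-1],(800,600)))
E
```

```text
(no output)
```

View pics/a3w.png

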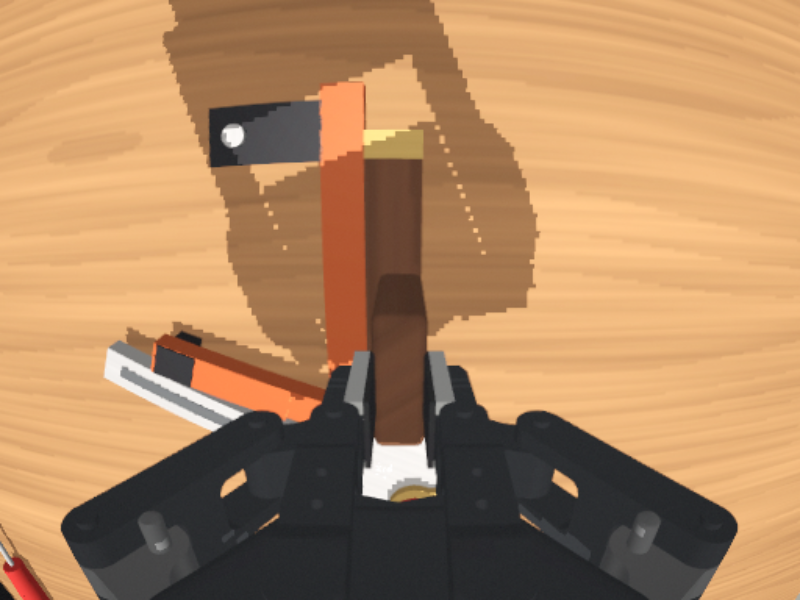

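The stock lies flush on the orange outer face; the blade has reached the rafter's tip (≈(155,365)) but isn't flush yet. I'll continue in small steps.

{"method": "servo_tool", "body": {"steps": [{"tx": -0.2,"ty": 0,"tz": 0,"yaw": 0,"claw": 1},{"tx": -0.2,"ty": 0,"tz": 0,"yaw": 0,"claw": 1},{"tx": -0.1,"ty": 0,"tz": 0,"yaw": 0,"claw": 1},{"tx": 0,"ty": 0,"tz": 0,"yaw": 0,"claw": 1},{"tx": 0,"ty": 0,"tz": 0,"yaw": 0,"claw": 1}]}}

```text
time_s: 10.4
position: [0.4944, 0.3245, 0.0554]
tool_rot: [[-1.0, -0.001, 0.002], [-0.001, 1.0, 0.001], [-0.002, 0.001, -1.0]]
ft_force: [4.7, 2.8, 4.9]
grip_width: 0.0158
gripper_force: 60.4
```

{"method": "servo_tool", "body": {"steps": [{"tx": -0.1,"ty": 0,"tz": 0,"yaw": 0,"claw": 1},{"tx": -0.1,"ty": 0,"tz": 0,"yaw": 0,"claw": 1},{"tx": 0,"ty": 0,"tz": 0,"yaw": 0,"claw": 1},{"tx": 0,"ty": 0,"tz": 0,"yaw": 0,"claw": 1}]}}

```text
time_s: 10.8
position: [0.4925, 0.3245, 0.0554]
tool_rot: [[-1.0, -0.001, 0.002], [-0.001, 1.0, 0.001], [-0.002, 0.001, -1.0]]
ft_force: [5.5, 2.5, 3.9]
grip_width: 0.0158
gripper_force: 60.4
```

{"method": "servo_tool", "body": {"steps": [{"tx": -0.1,"ty": 0,"tz": 0,"yaw": 0,"claw": 1},{"tx": 0,"ty": 0,"tz": 0,"yaw": 0,"claw": 1},{"tx": 0,"ty": 0,"tz": 0,"yaw": 0,"claw": 1}]}}

```text
time_s: 11.1
position: [0.4915, 0.3245, 0.0554]
tool_rot: [[-1.0, -0.001, 0.002], [-0.001, 1.0, 0.001], [-0.002, 0.001, -1.0]]
ft_force: [4.7, 2.5, 4.4]
grip_width: 0.0161
gripper_force: 60.4
```

{"method": "servo_tool", "body": {"steps": [{"tx": -0.1,"ty": 0,"tz": 0,"yaw": 0,"claw": 1},{"tx": 0,"ty": 0,"tz": 0,"yaw": 0,"claw": 1},{"tx": 0,"ty": 0,"tz": 0,"yaw": 0,"claw": 1}]}}

```text
time_s: 11.4
position: [0.4905, 0.3246, 0.0554]
tool_rot: [[-1.0, -0.001, 0.002], [-0.001, 1.0, 0.001], [-0.002, 0.001, -1.0]]
ft_force: [5.6, 2.0, 4.4]
grip_width: 0.016
gripper_force: 60.4
```

{"method": "servo_tool", "body": {"steps": [{"tx": -0.1,"ty": 0,"tz": 0,"yaw": 0,"claw": 1},{"tx": 0,"ty": 0,"tz": 0,"yaw": 0,"claw": 1},{"tx": 0,"ty": 0,"tz": 0,"yaw": 0,"claw": 1}]}}

```text
time_s: 11.7
position: [0.4896, 0.3245, 0.0554]
tool_rot: [[-1.0, -0.001, 0.002], [-0.001, 1.0, 0.001], [-0.002, 0.001, -1.0]]
ft_force: [5.2, 2.8, 4.8]
grip_width: 0.0158
gripper_force: 60.4
```

{"method": "servo_tool", "body": {"steps": [{"tx": -0.1,"ty": 0,"tz": 0,"yaw": 0,"claw": 1},{"tx": 0,"ty": 0,"tz": 0,"yaw": 0,"claw": 1},{"tx": 0,"ty": 0,"tz": 0,"yaw": 0,"claw": 1}]}}

```text
time_s: 12.0
position: [0.489, 0.3245, 0.0554]
tool_rot: [[-1.0, -0.001, 0.003], [-0.001, 1.0, 0.001], [-0.003, 0.001, -1.0]]
ft_force: [8.0, 2.1, 3.6]
grip_width: 0.0159
gripper_force: 60.3
```

{"method": "servo_tool", "body": {"steps": [{"tx": -0.05,"ty": 0,"tz": 0,"yaw": 0,"claw": 1},{"tx": 0,"ty": 0,"tz": 0,"yaw": 0,"claw": 1},{"tx": 0,"ty": 0,"tz": 0,"yaw": 0,"claw": 1}]}}

```text
time_s: 12.3
position: [0.489, 0.3245, 0.0554]
tool_rot: [[-1.0, -0.001, 0.004], [-0.001, 1.0, 0.001], [-0.004, 0.001, -1.0]]
ft_force: [8.9, 1.8, 2.5]
grip_width: 0.0158
gripper_force: 60.1
```

```bash
python3 - <<'E'
from h import *
w,_=env.get_image("wrist"); p,_=env.get_image("side"); s=p[120:230,130:300]
cv2.imwrite("pics/a4.png",np.hstack([cv2.resize(w[120:300,40:300],(433,300),interpolation=cv2.INTER_CUBIC),cv2.resize(s,(366,300),interpolation=cv2.INTER_CUBIC)])[:,:,::-1])
E
```

```text
(no output)
```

View pics/a4.png

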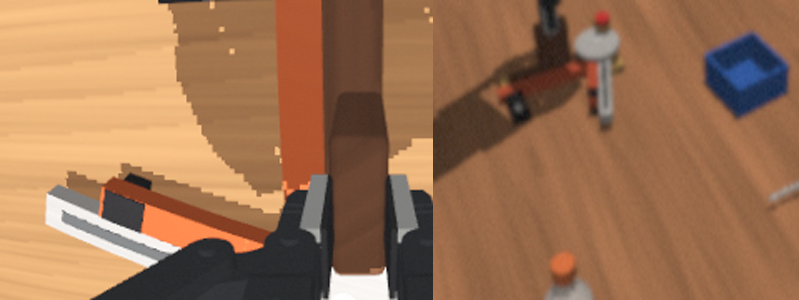

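The blade's working face lies along the rafter's outer face in both views. One more small push to confirm the hard stop.

{"method": "servo_tool", "body": {"steps": [{"tx": -0.1,"ty": 0,"tz": 0,"yaw": 0,"claw": 1},{"tx": 0,"ty": 0,"tz": 0,"yaw": 0,"claw": 1},{"tx": 0,"ty": 0,"tz": 0,"yaw": 0,"claw": 1},{"tx": 0,"ty": 0,"tz": 0,"yaw": 0,"claw": 1}]}}

```text
time_s: 12.8
position: [0.4888, 0.3244, 0.0555]
tool_rot: [[-1.0, -0.001, 0.005], [-0.001, 1.0, 0.001], [-0.005, 0.001, -1.0]]
ft_force: [12.4, 1.7, 0.6]
grip_width: 0.0161
gripper_force: 59.9
```

{"method": "servo_tool", "body": {"steps": [{"tx": 0.1,"ty": 0,"tz": 0,"yaw": 0,"claw": 1},{"tx": 0,"ty": 0,"tz": 0,"yaw": 0,"claw": 2.2},{"tx": 0,"ty": 0,"tz": 0,"yaw": 0,"claw": 3},{"tx": 0,"ty": 0,"tz": 0,"yaw": 0,"claw": 4},{"tx": 0,"ty": 0,"tz": 0,"yaw": 0,"claw": 4},{"tx": 0,"ty": 0,"tz": 0,"yaw": 0,"claw": 4}]}}

```text
time_s: 13.4
position: [0.487, 0.324, 0.0548]
tool_rot: [[-1.0, -0.001, -0.001], [-0.001, 1.0, -0.0], [0.001, -0.0, -1.0]]
ft_force: [-0.3, 0.7, -0.4]
grip_width: 0.04
gripper_force: 0.0
```

{"method": "servo_tool", "body": {"steps": [{"tx": 0,"ty": 0,"tz": 1.5,"yaw": 0,"claw": 4},{"tx": 0,"ty": 0,"tz": 2.5,"yaw": 0,"claw": 4},{"tx": 0,"ty": 0,"tz": 2.5,"yaw": 0,"claw": 4},{"tx": 2.5,"ty": 0.2,"tz": 0,"yaw": 0,"claw": 0},{"tx": 3,"ty": 0.2,"tz": 0,"yaw": 0,"claw": 0},{"tx": 2.8,"ty": 0.3,"tz": 0,"yaw": 0,"claw": 0},{"tx": 0,"ty": 0,"tz": 0,"yaw": 0,"claw": 0},{"tx": 0,"ty": 0,"tz": 0,"yaw": 0,"claw": 0},{"tx": 0,"ty": 0,"tz": 0,"yaw": 0,"claw": 0}]}}

```text
time_s: 14.3
position: [0.5695, 0.3312, 0.1199]
tool_rot: [[-1.0, -0.002, -0.001], [-0.002, 1.0, -0.0], [0.001, -0.0, -1.0]]
ft_force: [-0.9, -0.8, 0.3]
grip_width: 0.0002
gripper_force: 0.0
```

```bash
python3 - <<'E'
from h import *
o=env.observe(); print(o["position"])
for n in("top","side"):
    p,d,m=shot(n); P=world(m,d); R,G,B=[p[...,i].astype(int) for i in range(3)]
    k=(d>0)&(P[...,2]>.04)&(P[...,2]<.056)&(abs(P[...,0]-.572)<.03)&(abs(P[...,1]-.331)<.03)&(R>2*G)&(R>2*B); q=P[k]
    print(n,k.sum(),np.median(q,0) if len(q) else "", q.min(0) if len(q) else "", q.max(0) if len(q) else "")
    if n=="side":
        v,u=np.nonzero(k); s=p[90:240,120:320]; 
w,_=env.get_image("wrist")
cv2.imwrite("pics/a5.png",np.hstack([cv2.resize(w,(400,300)),cv2.resize(s,(400,300),interpolation=cv2.INTER_CUBIC)])[:,:,::-1])
E
```

```text
[0.56945167 0.33116502 0.11992433]
top 68 [0.57163463 0.32950796 0.04865351] [0.56151732 0.31866655 0.04093769] [0.58490436 0.33942638 0.0526719 ]
side 18 [0.57172453 0.32384539 0.04833891] [0.56246068 0.31982038 0.04376846] [0.57696442 0.33650263 0.05232754]
```

View pics/a5.png

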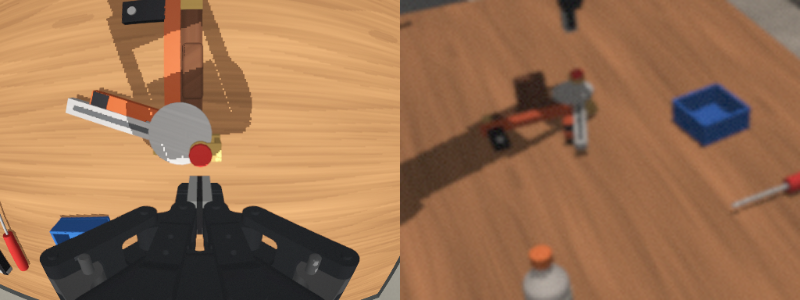

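Bevel stayed flush on the pattern after release; lock cap at (200,155), measured about (0.572, 0.330). Going down on it.

{"method": "servo_tool", "body": {"steps": [{"tx": 0.3,"ty": -0.1,"tz": -1.5,"yaw": 0,"claw": 0},{"tx": 0,"ty": 0,"tz": -2,"yaw": 0,"claw": 0},{"tx": 0,"ty": 0,"tz": -1.2,"yaw": 0,"claw": 0},{"tx": 0,"ty": 0,"tz": -0.3,"yaw": 0,"claw": 0},{"tx": 0,"ty": 0,"tz": -0.2,"yaw": 0,"claw": 0},{"tx": 0,"ty": 0,"tz": -0.2,"yaw": 0,"claw": 0},{"tx": 0,"ty": 0,"tz": 0,"yaw": 0,"claw": 0},{"tx": 0,"ty": 0,"tz": 0,"yaw": 0,"claw": 0}]}}

```text
time_s: 15.25
position: [0.5736, 0.3302, 0.0665]
tool_rot: [[-1.0, -0.001, 0.001], [-0.001, 1.0, 0.0], [-0.001, 0.0, -1.0]]
ft_force: [0.4, 0.3, 0.1]
grip_width: -0.0001
gripper_force: 0.0
```

{"method": "servo_tool", "body": {"steps": [{"tx": 0,"ty": 0,"tz": -0.2,"yaw": 0,"claw": 0},{"tx": 0,"ty": 0,"tz": -0.2,"yaw": 0,"claw": 0},{"tx": 0,"ty": 0,"tz": 0,"yaw": 0,"claw": 0},{"tx": 0,"ty": 0,"tz": 0,"yaw": 0,"claw": 0}]}}

```text
time_s: 15.65
position: [0.5734, 0.3301, 0.062]
tool_rot: [[-1.0, -0.001, -0.0], [-0.001, 1.0, -0.0], [0.0, -0.0, -1.0]]
ft_force: [-0.4, -0.1, -0.8]
grip_width: 0.0003
gripper_force: 0.0
```

```bash
python3 - <<'E'
from h import *
w,_=env.get_image("wrist"); p,d,m=shot("side"); s=p[130:200,180:273]
P=world(m,d); R,G,B=[p[...,i].astype(int) for i in range(3)]
k=(d>0)&(abs(P[...,0]-.572)<.03)&(abs(P[...,1]-.331)<.04)&(P[...,2]>.02)&(R>2*G)&(R>2*B);print(k.sum(),P[k].min(0),P[k].max(0),np.median(P[k],0))
k=(d>0)&(abs(P[...,0]-.572)<.03)&(abs(P[...,1]-.331)<.04)&(R<70)&(P[...,2]>.03)&(P[...,2]<.08);q=P[k];print(k.sum(),q.min(0) if len(q) else 0,q.max(0) if len(q) else 0)
cv2.imwrite("pics/a6.png",np.hstack([cv2.resize(w[100:300,120:387],(400,300)),cv2.resize(s,(400,300),interpolation=cv2.INTER_CUBIC)])[:,:,::-1])
E
```

```text
18 [0.56267151 0.32085991 0.04356855] [0.57816981 0.33848131 0.05082133] [0.57188663 0.3250935  0.0473926 ]
5 [0.56802609 0.31410283 0.07395704] [0.57577325 0.32156844 0.07919109]
```

View pics/a6.png

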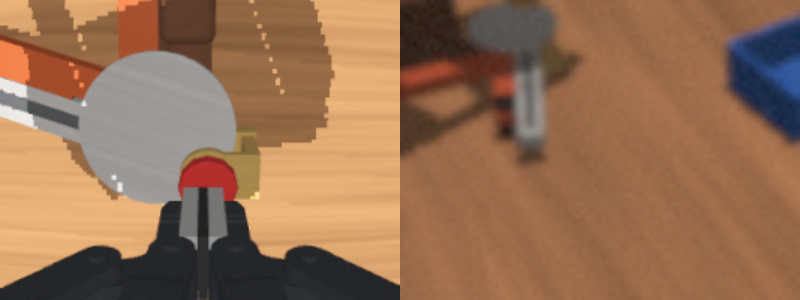

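The closed fingertips are over the red cap (≈(205,180)), apparently still just above it. Going on slowly.

{"method": "servo_tool", "body": {"steps": [{"tx": -0.1,"ty": 0.05,"tz": -0.1,"yaw": 0,"claw": 0},{"tx": 0,"ty": 0,"tz": -0.1,"yaw": 0,"claw": 0},{"tx": 0,"ty": 0,"tz": 0,"yaw": 0,"claw": 0},{"tx": 0,"ty": 0,"tz": 0,"yaw": 0,"claw": 0}]}}

```text
time_s: 16.15
position: [0.5724, 0.3306, 0.06]
tool_rot: [[-1.0, -0.001, -0.0], [-0.001, 1.0, -0.0], [0.0, -0.0, -1.0]]
ft_force: [-0.5, -0.2, -0.5]
grip_width: 0.0002
gripper_force: 0.0
```

{"method": "servo_tool", "body": {"steps": [{"tx": 0,"ty": 0,"tz": -0.1,"yaw": 0,"claw": 0},{"tx": 0,"ty": 0,"tz": -0.1,"yaw": 0,"claw": 0},{"tx": 0,"ty": 0,"tz": 0,"yaw": 0,"claw": 0},{"tx": 0,"ty": 0,"tz": 0,"yaw": 0,"claw": 0}]}}

```text
time_s: 16.55
position: [0.5724, 0.3306, 0.058]
tool_rot: [[-1.0, -0.001, -0.0], [-0.001, 1.0, -0.0], [0.0, -0.0, -1.0]]
ft_force: [0.1, 0.8, -0.6]
grip_width: -0.0001
gripper_force: 0.0
```

```bash
cat >> h.py <<'E'
def wworld(m,d):
    f=192/np.tan(np.radians(m["fovy"]/2)); v,u=np.mgrid[:384,:512]; x=u-m["cx"];y=v-m["cy"];r=np.hypot(x,y)+1e-9;t=np.tan(r/f)
    P=np.stack([x/r*t*d,y/r*t*d,d],-1);T=np.array(m["T"]);return P@T[:3,:3].T+T[:3,3]
E
python3 - <<'E'
from h import *
p,d,m=shot("wrist"); P=wworld(m,d); R,G,B=[p[...,i].astype(int) for i in range(3)]
red=(R>1.8*G)&(R>1.8*B)&(d>0)&(abs(P[...,0]-.572)<.03)&(abs(P[...,1]-.331)<.025)&(P[...,2]>.03)
q=P[red]; print("cap",len(q),np.median(q,0),np.percentile(q,[2,98],0))
# column profile through finger centre
u=int(np.median(np.nonzero(red)[1])); print(u)
for v in range(205,262,3): print(v,p[v,u],P[v,u].round(4),p[v,u-6],P[v,u-6].round(4))
E
```

```text
cap 618 [0.56596172 0.33121436 0.0490464 ] [[0.56084324 0.31966523 0.0442185 ]
 [0.57406383 0.34110558 0.05075122]]
259
205 [165 134  75] [0.5616 0.3314 0.0371] [164 133  75] [0.5615 0.3277 0.0375]
208 [141  57  40] [0.5605 0.3313 0.0453] [153 103  60] [0.5613 0.3278 0.0431]
211 [153  40  38] [0.5617 0.3312 0.0469] [140  33  34] [0.5614 0.3278 0.0477]
214 [179  48  45] [0.5625 0.3312 0.0497] [181  47  46] [0.5628 0.3278 0.0489]
217 [178  46  44] [0.5644 0.3312 0.0494] [179  48  45] [0.564  0.3278 0.0505]
220 [179  44  41] [0.566  0.3312 0.05  ] [178  46  42] [0.5665 0.3278 0.0488]
223 [178  47  43] [0.5683 0.3312 0.0492] [178  46  44] [0.5684 0.3278 0.0488]
226 [109 107 106] [0.5613 0.331  0.0692] [35 34 36] [0.5607 0.3279 0.0705]
229 [107 107 105] [0.5613 0.3309 0.0727] [34 34 36] [0.5613 0.328  0.0728]
232 [98 98 97] [0.561  0.3309 0.0768] [34 32 33] [0.5608 0.328  0.0773]
235 [98 99 98] [0.5615 0.3308 0.0791] [35 35 36] [0.5614 0.328  0.0795]
238 [98 99 98] [0.5606 0.3308 0.0842] [35 35 35] [0.5616 0.328  0.0822]
241 [97 98 97] [0.5611 0.3307 0.0864] [33 33 34] [0.5611 0.328  0.0863]
244 [92 93 92] [0.561  0.3307 0.0895] [35 35 35] [0.5617 0.3281 0.0881]
247 [92 93 91] [0.5609 0.3307 0.0925] [34 33 33] [0.561  0.3281 0.0923]
250 [92 93 91] [0.5607 0.3306 0.0956] [33 34 34] [0.561  0.3281 0.095 ]
253 [88 88 87] [0.5607 0.3306 0.0981] [32 33 34] [0.5609 0.3281 0.0978]
256 [89 89 88] [0.5609 0.3306 0.1003] [34 34 34] [0.5612 0.3281 0.0999]
259 [121 120 118] [0.5622 0.3306 0.1006] [47 47 49] [0.5611 0.3281 0.1024]
```

Wrist depth says the fingertips are at z≈0.068, so they stand about 18 mm above the cap (0.0495): the real tips are higher than the nominal 19 mm offset implies. Contact will confirm it.

{"method": "servo_tool", "body": {"steps": [{"tx": 0,"ty": 0,"tz": -0.5,"yaw": 0,"claw": 0},{"tx": 0,"ty": 0,"tz": -0.5,"yaw": 0,"claw": 0},{"tx": 0,"ty": 0,"tz": -0.3,"yaw": 0,"claw": 0},{"tx": 0,"ty": 0,"tz": -0.1,"yaw": 0,"claw": 0},{"tx": 0,"ty": 0,"tz": 0,"yaw": 0,"claw": 0},{"tx": 0,"ty": 0,"tz": 0,"yaw": 0,"claw": 0}]}}

```text
time_s: 17.2
position: [0.5725, 0.3307, 0.044]
tool_rot: [[-1.0, -0.001, 0.0], [-0.001, 1.0, 0.0], [-0.0, 0.0, -1.0]]
ft_force: [-0.6, 1.0, -0.2]
grip_width: 0.0001
gripper_force: 0.0
```

{"method": "servo_tool", "body": {"steps": [{"tx": 0,"ty": 0,"tz": -0.1,"yaw": 0,"claw": 0},{"tx": 0,"ty": 0,"tz": -0.1,"yaw": 0,"claw": 0},{"tx": 0,"ty": 0,"tz": 0,"yaw": 0,"claw": 0},{"tx": 0,"ty": 0,"tz": 0,"yaw": 0,"claw": 0}]}}

```text
time_s: 17.6
position: [0.5726, 0.3307, 0.0431]
tool_rot: [[-1.0, -0.002, 0.001], [-0.002, 1.0, 0.0], [-0.001, 0.0, -1.0]]
ft_force: [-2.0, -2.7, 8.0]
grip_width: -0.0004
gripper_force: 3.8
```

{"method": "servo_tool", "body": {"steps": [{"tx": 0,"ty": 0,"tz": -0.1,"yaw": 0,"claw": 0},{"tx": 0,"ty": 0,"tz": -0.1,"yaw": 0,"claw": 0},{"tx": 0,"ty": 0,"tz": 0,"yaw": 0,"claw": 0},{"tx": 0,"ty": 0,"tz": 0,"yaw": 0,"claw": 0}]}}

```text
time_s: 18.0
position: [0.5726, 0.3307, 0.0413]
tool_rot: [[-1.0, -0.001, 0.001], [-0.001, 1.0, 0.0], [-0.001, 0.0, -1.0]]
ft_force: [-3.6, -1.0, 8.8]
grip_width: -0.0
gripper_force: 4.3
```

{"method": "servo_tool", "body": {"steps": [{"tx": 0,"ty": 0,"tz": -0.1,"yaw": 0,"claw": 0},{"tx": 0,"ty": 0,"tz": -0.1,"yaw": 0,"claw": 0},{"tx": 0,"ty": 0,"tz": -0.1,"yaw": 0,"claw": 0},{"tx": 0,"ty": 0,"tz": 0,"yaw": 0,"claw": 0}]}}

```text
time_s: 18.4
position: [0.5726, 0.3307, 0.0397]
tool_rot: [[-1.0, -0.002, 0.002], [-0.002, 1.0, 0.001], [-0.002, 0.001, -1.0]]
ft_force: [-6.4, -2.6, 17.2]
grip_width: -0.0002
gripper_force: 8.9
```

{"method": "servo_tool", "body": {"steps": [{"tx": 0,"ty": 0,"tz": -0.1,"yaw": 0,"claw": 0},{"tx": 0,"ty": 0,"tz": -0.1,"yaw": 0,"claw": 0},{"tx": 0,"ty": 0,"tz": -0.1,"yaw": 0,"claw": 0},{"tx": 0,"ty": 0,"tz": 0,"yaw": 0,"claw": 0}]}}

```text
time_s: 18.8
position: [0.5729, 0.3308, 0.0395]
tool_rot: [[-1.0, -0.002, 0.004], [-0.002, 1.0, 0.001], [-0.004, 0.001, -1.0]]
ft_force: [-12.8, -6.0, 35.2]
grip_width: -0.0002
gripper_force: 17.8
```

{"method": "servo_tool", "body": {"steps": [{"tx": 0,"ty": 0,"tz": 0,"yaw": 0,"claw": 0},{"tx": 0,"ty": 0,"tz": 0,"yaw": 0,"claw": 0},{"tx": 0,"ty": 0,"tz": 0,"yaw": 0,"claw": 0},{"tx": 0,"ty": 0,"tz": 0.5,"yaw": 0,"claw": 0},{"tx": 0,"ty": 0,"tz": 2,"yaw": 0,"claw": 0},{"tx": 0,"ty": 0,"tz": 2,"yaw": 0,"claw": 0},{"tx": -3,"ty": 0,"tz": 1,"yaw": 0,"claw": 4},{"tx": -3,"ty": -0.3,"tz": 1,"yaw": 0,"claw": 4},{"tx": -2.3,"ty": -0.3,"tz": 0,"yaw": 0,"claw": 4},{"tx": 0,"ty": 0,"tz": 0,"yaw": 0,"claw": 4},{"tx": 0,"ty": 0,"tz": 0,"yaw": 0,"claw": 4}]}}

```text
time_s: 19.9
position: [0.4897, 0.3248, 0.0993]
tool_rot: [[-1.0, -0.002, 0.001], [-0.002, 1.0, 0.0], [-0.001, 0.0, -1.0]]
ft_force: [0.3, -0.1, 0.1]
grip_width: 0.0402
gripper_force: 0.0
```

```bash
python3 - <<'E'
from h import *
print(env.observe()["position"])
p,d,m=shot("top"); P=world(m,d); R,G,B=[p[...,i].astype(int) for i in range(3)]
red=(R>2*G)&(R>2*B)&(d>0)&(abs(P[...,0]-.572)<.03)&(abs(P[...,1]-.331)<.025)&(P[...,2]>.03)
q=P[red]; print("cap",len(q),np.median(q,0),np.percentile(q,[2,98],0))
p,d,m=shot("wrist"); P=wworld(m,d); k=(d>0)&(P[...,2]>.06)&(P[...,2]<.074)&(abs(P[...,0]-.49)<.04)&(abs(P[...,1]-.324)<.03)
print(k.sum(),np.percentile(P[k],[2,50,98],0))
p2,d2,m2=shot("side"); s=p2[110:240,130:303]
cv2.imwrite("pics/a7.png",np.hstack([cv2.resize(p,(400,300)),cv2.resize(s,(400,300),interpolation=cv2.INTER_CUBIC)])[:,:,::-1])
E
```

```text
[0.48974975 0.32476403 0.09928949]
cap 68 [0.57184825 0.32917868 0.04491789] [[0.56211619 0.31958003 0.0372166 ]
 [0.58293418 0.33770115 0.04976484]]
1957 [[0.46472352 0.31528598 0.06367455]
 [0.48665493 0.32371846 0.06759151]
 [0.5126629  0.33220255 0.06891243]]
```

View pics/a7.png

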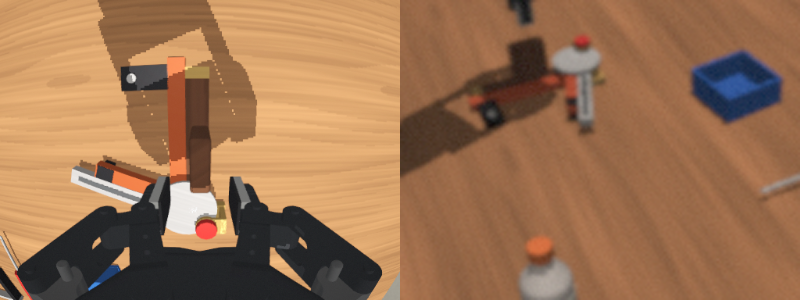

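Cap dropped from 0.0487 to 0.0449 (lock down), bevel still flush on the pattern. Regripping, deeper this time.

{"method": "servo_tool", "body": {"steps": [{"tx": -0.1,"ty": -0.1,"tz": -2,"yaw": 0,"claw": 4},{"tx": 0,"ty": 0,"tz": -2,"yaw": 0,"claw": 4},{"tx": 0,"ty": 0,"tz": -1.5,"yaw": 0,"claw": 4},{"tx": 0,"ty": 0,"tz": -0.8,"yaw": 0,"claw": 4},{"tx": 0,"ty": 0,"tz": 0,"yaw": 0,"claw": 2.5},{"tx": 0,"ty": 0,"tz": 0,"yaw": 0,"claw": 1},{"tx": 0,"ty": 0,"tz": 0,"yaw": 0,"claw": 1},{"tx": 0,"ty": 0,"tz": 0,"yaw": 0,"claw": 1},{"tx": 0,"ty": 0,"tz": 0,"yaw": 0,"claw": 1}]}}

```text
time_s: 20.95
position: [0.4888, 0.3244, 0.0366]
tool_rot: [[-1.0, -0.001, 0.001], [-0.001, 1.0, 0.002], [-0.001, 0.002, -1.0]]
ft_force: [1.4, 4.8, -3.2]
grip_width: 0.0173
gripper_force: 61.1
```

{"method": "servo_tool", "body": {"steps": [{"tx": 0.4,"ty": 0.1,"tz": 0.1,"yaw": 0,"claw": 1},{"tx": 0.8,"ty": 0.1,"tz": 0,"yaw": 0,"claw": 1},{"tx": 1.2,"ty": 0.1,"tz": 0,"yaw": 0,"claw": 1},{"tx": 1.1,"ty": 0,"tz": 0,"yaw": 0,"claw": 1},{"tx": 0.5,"ty": 0,"tz": 1,"yaw": 0,"claw": 1},{"tx": 0.6,"ty": 0,"tz": 1.5,"yaw": 0,"claw": 1},{"tx": 0.8,"ty": 0,"tz": 2,"yaw": 0,"claw": 1},{"tx": 0.8,"ty": 0,"tz": 1.5,"yaw": 0,"claw": 1},{"tx": 0.6,"ty": 0,"tz": 0,"yaw": 0,"claw": 1},{"tx": 0,"ty": -1.5,"tz": 0,"yaw": 0,"claw": 1},{"tx": 0,"ty": -2.5,"tz": 0,"yaw": 0,"claw": 1},{"tx": 0,"ty": -3,"tz": 0,"yaw": 0,"claw": 1},{"tx": 0,"ty": -3,"tz": 0,"yaw": 0,"claw": 1},{"tx": 0,"ty": -3,"tz": 0,"yaw": 0,"claw": 1},{"tx": 0,"ty": -3,"tz": 0,"yaw": 0,"claw": 1},{"tx": 0,"ty": -3,"tz": 0,"yaw": 0,"claw": 1},{"tx": 0,"ty": -3,"tz": 0,"yaw": 0,"claw": 1},{"tx": 0,"ty": -3,"tz": 0,"yaw": 0,"claw": 1},{"tx": 0,"ty": -3,"tz": 0,"yaw": 0,"claw": 1},{"tx": 0,"ty": -3,"tz": 0,"yaw": 0,"claw": 1}]}}

```text
time_s: 22.95
position: [0.5551, 0.0149, 0.0962]
tool_rot: [[-1.0, -0.001, -0.002], [-0.001, 1.0, 0.0], [0.002, 0.0, -1.0]]
ft_force: [0.3, -0.7, -4.3]
grip_width: 0.0169
gripper_force: 60.9
```

{"method": "servo_tool", "body": {"steps": [{"tx": 0,"ty": -3,"tz": 0,"yaw": 0,"claw": 1},{"tx": 0,"ty": -3,"tz": 0,"yaw": 0,"claw": 1},{"tx": 0,"ty": -3,"tz": 0,"yaw": 0,"claw": 1},{"tx": 0,"ty": -3,"tz": 0,"yaw": 0,"claw": 1},{"tx": 0,"ty": -3,"tz": 0,"yaw": 0,"claw": 1},{"tx": 0,"ty": -3,"tz": 0,"yaw": 0,"claw": 1},{"tx": 0,"ty": -1.5,"tz": 0,"yaw": 0,"claw": 1},{"tx": 0,"ty": -0.8,"tz": 0,"yaw": 0,"claw": 1},{"tx": 0,"ty": 0,"tz": 0,"yaw": 0,"claw": 1},{"tx": 0,"ty": 0,"tz": 0,"yaw": 0,"claw": 1}]}}

```text
time_s: 23.95
position: [0.5561, -0.1853, 0.0968]
tool_rot: [[-1.0, -0.002, -0.001], [-0.002, 1.0, 0.001], [0.001, 0.001, -1.0]]
ft_force: [-0.6, 0.5, -4.1]
grip_width: 0.0169
gripper_force: 60.9
```

{"method": "servo_tool", "body": {"steps": [{"tx": 0.1,"ty": -1.5,"tz": 0,"yaw": 0,"claw": 1},{"tx": 0,"ty": -1.5,"tz": 0,"yaw": 0,"claw": 1},{"tx": 0,"ty": -0.7,"tz": 0,"yaw": 0,"claw": 1},{"tx": 0,"ty": 0,"tz": 0,"yaw": 0,"claw": 1},{"tx": 0,"ty": 0,"tz": 0,"yaw": 0,"claw": 1}]}}

```text
time_s: 24.45
position: [0.5572, -0.2233, 0.0969]
tool_rot: [[-1.0, -0.001, -0.0], [-0.001, 1.0, 0.0], [0.0, 0.0, -1.0]]
ft_force: [-0.6, 0.4, -4.1]
grip_width: 0.0173
gripper_force: 60.9
```

```bash
python3 - <<'E'
from h import *
print(env.observe()["position"])
p,d,m=shot("wrist"); P=wworld(m,d); X,Y,Z=P[...,0],P[...,1],P[...,2]; np.savez("w1.npz",P=P,p=p)
def lin(k,deg=1):
    q=P[k]; vx,vy,x,y=cv2.fitLine((q[:,:2]*1000).astype(np.float32),cv2.DIST_HUBER,0,.01,.01).ravel(); return len(q),x,y,np.degrees(np.arctan2(vy,vx))
r=(d>0)&(Z>.009)&(Z<.015)&(abs(Y+.255)<.018)&(X>.40)&(X<.53)
print("lower",lin(r)); 
for x in(.41,.44,.47,.5): q=Y[r&(abs(X-x)<.008)]; print(x,len(q),np.percentile(q,[2,98]) if len(q) else '')
u=(d>0)&(Z>.02)&(Z<.027)&(Y<-.28)&(Y>-.36)&(X>.5)&(X<.57); print("upper",lin(u))
s=(d>0)&(Z>.055)&(Z<.085)&(X<.515)&(X>.43)&(abs(Y+.22)<.03)
for x in(.455,.47,.49,.51): q=P[s&(abs(X-x)<.006)]; print("stock",x,len(q),np.percentile(q[:,1],[2,98]) if len(q) else '',np.median(q[:,2]) if len(q) else '')
b=(d>0)&(Z>.075)&(Z<.1)&(Y<-.27); print("blade",lin(b), P[b].min(0) if b.any() else '')
cv2.imwrite("pics/a8.png",cv2.resize(p[:,:,::-1],(800,600)))
E
```

```text
[ 0.55724219 -0.22334835  0.09688072]
lower (3836, np.float32(465.4087), np.float32(-255.93646), np.float32(1.2190267))
0.41 582 [-0.27235448 -0.24691387]
0.44 454 [-0.26401442 -0.24668361]
0.47 469 [-0.2643422  -0.24666229]
0.5 465 [-0.26426677 -0.24687435]
upper (1670, np.float32(541.12384), np.float32(-316.28656), np.float32(-82.34051))
stock 0.455 0  
stock 0.47 194 [-0.2392846 -0.2158013] 0.07242766994508183
stock 0.49 875 [-0.23892912 -0.21581913] 0.07183277224301865
stock 0.51 757 [-0.23909511 -0.21620371] 0.07178442025891787
blade (1881, np.float32(593.6236), np.float32(-341.75507), np.float32(75.67135)) [ 0.57861028 -0.37790938  0.07500071]
```

Pale outer face at y=-0.2465, stock face at -0.239 and parallel: lowering here is clear.

{"method": "servo_tool", "body": {"steps": [{"tx": 0,"ty": 0,"tz": -2,"yaw": 0,"claw": 1},{"tx": 0,"ty": 0,"tz": -2,"yaw": 0,"claw": 1},{"tx": 0,"ty": 0,"tz": -1.2,"yaw": 0,"claw": 1},{"tx": 0,"ty": 0,"tz": -0.5,"yaw": 0,"claw": 1},{"tx": 0,"ty": -0.3,"tz": -0.3,"yaw": 0,"claw": 1},{"tx": 0,"ty": -0.2,"tz": 0,"yaw": 0,"claw": 1},{"tx": 0,"ty": 0,"tz": 0,"yaw": 0,"claw": 1},{"tx": 0,"ty": 0,"tz": 0,"yaw": 0,"claw": 1}]}}

```text
time_s: 25.3
position: [0.5576, -0.2287, 0.0376]
tool_rot: [[-1.0, -0.001, 0.001], [-0.001, 1.0, -0.001], [-0.001, -0.001, -1.0]]
ft_force: [-1.8, 0.3, -4.5]
grip_width: 0.0171
gripper_force: 61.0
```

{"method": "servo_tool", "body": {"steps": [{"tx": 0,"ty": -0.1,"tz": 0,"yaw": 0,"claw": 1},{"tx": 0,"ty": -0.1,"tz": 0,"yaw": 0,"claw": 1},{"tx": 0,"ty": -0.05,"tz": 0,"yaw": 0,"claw": 1},{"tx": 0,"ty": 0,"tz": 0,"yaw": 0,"claw": 1},{"tx": 0,"ty": 0,"tz": 0,"yaw": 0,"claw": 1}]}}

```text
time_s: 25.8
position: [0.5574, -0.2306, 0.037]
tool_rot: [[-1.0, -0.001, -0.0], [-0.001, 1.0, 0.0], [0.0, 0.0, -1.0]]
ft_force: [0.3, 2.7, -4.1]
grip_width: 0.0172
gripper_force: 61.0
```

{"method": "servo_tool", "body": {"steps": [{"tx": -0.4,"ty": 0,"tz": -0.05,"yaw": 0,"claw": 1},{"tx": -0.6,"ty": 0,"tz": 0,"yaw": 0,"claw": 1},{"tx": -0.6,"ty": 0,"tz": 0,"yaw": 0,"claw": 1},{"tx": -0.6,"ty": 0,"tz": 0,"yaw": 0,"claw": 1},{"tx": -0.6,"ty": 0,"tz": 0,"yaw": 0,"claw": 1},{"tx": -0.6,"ty": 0,"tz": 0,"yaw": 0,"claw": 1},{"tx": -0.6,"ty": 0,"tz": 0,"yaw": 0,"claw": 1},{"tx": -0.4,"ty": 0,"tz": 0,"yaw": 0,"claw": 1},{"tx": 0,"ty": 0,"tz": 0,"yaw": 0,"claw": 1},{"tx": 0,"ty": 0,"tz": 0,"yaw": 0,"claw": 1}]}}

```text
time_s: 26.8
position: [0.5128, -0.2307, 0.0366]
tool_rot: [[-1.0, -0.001, -0.001], [-0.001, 1.0, 0.001], [0.001, 0.001, -1.0]]
ft_force: [-1.2, 4.2, -1.7]
grip_width: 0.0173
gripper_force: 61.4
```

{"method": "servo_tool", "body": {"steps": [{"tx": -0.3,"ty": 0,"tz": 0,"yaw": 0,"claw": 1},{"tx": -0.3,"ty": 0,"tz": 0,"yaw": 0,"claw": 1},{"tx": -0.3,"ty": 0,"tz": 0,"yaw": 0,"claw": 1},{"tx": -0.3,"ty": 0,"tz": 0,"yaw": 0,"claw": 1},{"tx": -0.3,"ty": 0,"tz": 0,"yaw": 0,"claw": 1},{"tx": -0.3,"ty": 0,"tz": 0,"yaw": 0,"claw": 1},{"tx": -0.2,"ty": 0,"tz": 0,"yaw": 0,"claw": 1},{"tx": 0,"ty": 0,"tz": 0,"yaw": 0,"claw": 1},{"tx": 0,"ty": 0,"tz": 0,"yaw": 0,"claw": 1}]}}

```text
time_s: 27.7
position: [0.4934, -0.2307, 0.0366]
tool_rot: [[-1.0, -0.001, 0.0], [-0.001, 1.0, 0.0], [-0.0, 0.0, -1.0]]
ft_force: [0.3, 5.7, -3.6]
grip_width: 0.0169
gripper_force: 61.2
```

{"method": "servo_tool", "body": {"steps": [{"tx": -0.3,"ty": 0,"tz": 0,"yaw": 0,"claw": 1},{"tx": -0.3,"ty": 0,"tz": 0,"yaw": 0,"claw": 1},{"tx": -0.3,"ty": 0,"tz": 0,"yaw": 0,"claw": 1},{"tx": -0.2,"ty": 0,"tz": 0,"yaw": 0,"claw": 1},{"tx": 0,"ty": 0,"tz": 0,"yaw": 0,"claw": 1},{"tx": 0,"ty": 0,"tz": 0,"yaw": 0,"claw": 1}]}}

```text
time_s: 28.3
position: [0.4824, -0.2307, 0.0365]
tool_rot: [[-1.0, -0.001, 0.0], [-0.001, 1.0, 0.0], [-0.0, 0.0, -1.0]]
ft_force: [1.4, 4.9, -3.6]
grip_width: 0.0171
gripper_force: 61.2
```

{"method": "servo_tool", "body": {"steps": [{"tx": -0.1,"ty": 0,"tz": 0,"yaw": 0,"claw": 1},{"tx": -0.1,"ty": 0,"tz": 0,"yaw": 0,"claw": 1},{"tx": 0,"ty": 0,"tz": 0,"yaw": 0,"claw": 1},{"tx": 0,"ty": 0,"tz": 0,"yaw": 0,"claw": 1}]}}

```text
time_s: 28.7
position: [0.4807, -0.2307, 0.0366]
tool_rot: [[-1.0, -0.001, 0.001], [-0.001, 1.0, 0.0], [-0.001, 0.0, -1.0]]
ft_force: [2.8, 5.3, -3.9]
grip_width: 0.0169
gripper_force: 61.0
```

{"method": "servo_tool", "body": {"steps": [{"tx": -0.1,"ty": 0,"tz": 0,"yaw": 0,"claw": 1},{"tx": 0,"ty": 0,"tz": 0,"yaw": 0,"claw": 1},{"tx": 0,"ty": 0,"tz": 0,"yaw": 0,"claw": 1}]}}

```text
time_s: 29.0
position: [0.4797, -0.2307, 0.0366]
tool_rot: [[-1.0, -0.001, 0.001], [-0.001, 1.0, 0.0], [-0.001, 0.0, -1.0]]
ft_force: [2.7, 5.1, -3.7]
grip_width: 0.0172
gripper_force: 61.0
```

{"method": "servo_tool", "body": {"steps": [{"tx": -0.1,"ty": 0,"tz": 0,"yaw": 0,"claw": 1},{"tx": 0,"ty": 0,"tz": 0,"yaw": 0,"claw": 1},{"tx": 0,"ty": 0,"tz": 0,"yaw": 0,"claw": 1}]}}

```text
time_s: 29.3
position: [0.4787, -0.2307, 0.0366]
tool_rot: [[-1.0, -0.001, 0.001], [-0.001, 1.0, 0.0], [-0.001, 0.0, -1.0]]
ft_force: [1.5, 6.0, -4.5]
grip_width: 0.0171
gripper_force: 61.0
```

{"method": "servo_tool", "body": {"steps": [{"tx": -0.1,"ty": 0,"tz": 0,"yaw": 0,"claw": 1},{"tx": 0,"ty": 0,"tz": 0,"yaw": 0,"claw": 1},{"tx": 0,"ty": 0,"tz": 0,"yaw": 0,"claw": 1}]}}

```text
time_s: 29.6
position: [0.4777, -0.2307, 0.0366]
tool_rot: [[-1.0, -0.001, 0.001], [-0.001, 1.0, 0.0], [-0.001, 0.0, -1.0]]
ft_force: [3.2, 5.9, -3.7]
grip_width: 0.0168
gripper_force: 61.0
```

{"method": "servo_tool", "body": {"steps": [{"tx": -0.1,"ty": 0,"tz": 0,"yaw": 0,"claw": 1},{"tx": 0,"ty": 0,"tz": 0,"yaw": 0,"claw": 1},{"tx": 0,"ty": 0,"tz": 0,"yaw": 0,"claw": 1}]}}

```text
time_s: 29.9
position: [0.4767, -0.2307, 0.0366]
tool_rot: [[-1.0, -0.001, 0.001], [-0.001, 1.0, 0.0], [-0.001, 0.0, -1.0]]
ft_force: [3.4, 5.6, -3.4]
grip_width: 0.0169
gripper_force: 61.0
```

{"method": "servo_tool", "body": {"steps": [{"tx": -0.1,"ty": 0,"tz": 0,"yaw": 0,"claw": 1},{"tx": 0,"ty": 0,"tz": 0,"yaw": 0,"claw": 1},{"tx": 0,"ty": 0,"tz": 0,"yaw": 0,"claw": 1}]}}

```text
time_s: 30.2
position: [0.4757, -0.2307, 0.0366]
tool_rot: [[-1.0, -0.001, 0.001], [-0.001, 1.0, 0.0], [-0.001, 0.0, -1.0]]
ft_force: [3.3, 6.2, -4.7]
grip_width: 0.0167
gripper_force: 61.0
```

{"method": "servo_tool", "body": {"steps": [{"tx": -0.1,"ty": 0,"tz": 0,"yaw": 0,"claw": 1},{"tx": 0,"ty": 0,"tz": 0,"yaw": 0,"claw": 1},{"tx": 0,"ty": 0,"tz": 0,"yaw": 0,"claw": 1}]}}

```text
time_s: 30.5
position: [0.4751, -0.2307, 0.0366]
tool_rot: [[-1.0, -0.001, 0.002], [-0.001, 1.0, 0.0], [-0.002, 0.0, -1.0]]
ft_force: [5.1, 6.0, -6.0]
grip_width: 0.0167
gripper_force: 61.0
```

```bash
python3 - <<'E'
from h import *
print(env.observe()["position"])
w,_=env.get_image("wrist"); p,d,m=shot("side"); s=p[200:330,170:340]
cv2.imwrite("pics/a9.png",np.hstack([cv2.resize(w[60:300,0:340],(425,300),interpolation=cv2.INTER_CUBIC),cv2.resize(s,(375,300),interpolation=cv2.INTER_CUBIC)])[:,:,::-1])
E
```

```text
[ 0.47512739 -0.23073961  0.03659638]
```

View pics/a9.png

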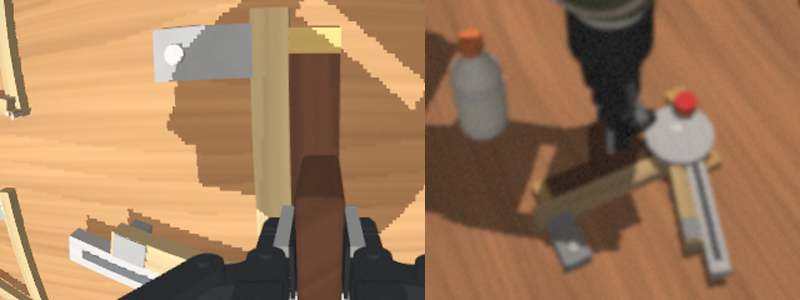

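Pale rafter lies along the blade (tip (115,245)), stock flush on its lower rafter. Pressing slightly more to confirm the stop.

{"method": "servo_tool", "body": {"steps": [{"tx": -0.1,"ty": 0,"tz": 0,"yaw": 0,"claw": 1},{"tx": 0,"ty": 0,"tz": 0,"yaw": 0,"claw": 1},{"tx": 0,"ty": 0,"tz": 0,"yaw": 0,"claw": 1},{"tx": 0,"ty": 0,"tz": 0,"yaw": 0,"claw": 1}]}}

```text
time_s: 31.0
position: [0.4749, -0.2308, 0.0367]
tool_rot: [[-1.0, -0.001, 0.003], [-0.001, 1.0, -0.0], [-0.003, -0.0, -1.0]]
ft_force: [9.0, 6.4, -7.2]
grip_width: 0.0168
gripper_force: 60.7
```

{"method": "servo_tool", "body": {"steps": [{"tx": -0.1,"ty": 0,"tz": 0,"yaw": 0,"claw": 1},{"tx": 0,"ty": 0,"tz": 0,"yaw": 0,"claw": 1},{"tx": 0,"ty": 0,"tz": 0,"yaw": 0,"claw": 1},{"tx": 0,"ty": 0,"tz": 0,"yaw": 0,"claw": 1}]}}

```text
time_s: 31.4
position: [0.4747, -0.2308, 0.0368]
tool_rot: [[-1.0, -0.001, 0.005], [-0.001, 1.0, -0.001], [-0.005, -0.001, -1.0]]
ft_force: [13.4, 7.2, -9.4]
grip_width: 0.0172
gripper_force: 60.6
```

{"method": "servo_tool", "body": {"steps": [{"tx": 0.15,"ty": 0.1,"tz": -0.05,"yaw": 0,"claw": 1},{"tx": 0,"ty": 0,"tz": 0,"yaw": 0,"claw": 1},{"tx": 0,"ty": 0,"tz": 0,"yaw": 0,"claw": 2.2},{"tx": 0,"ty": 0,"tz": 0,"yaw": 0,"claw": 3},{"tx": 0,"ty": 0,"tz": 0,"yaw": 0,"claw": 4},{"tx": 0,"ty": 0,"tz": 0,"yaw": 0,"claw": 4},{"tx": 0,"ty": 0,"tz": 1,"yaw": 0,"claw": 4},{"tx": 0,"ty": 0,"tz": 2.5,"yaw": 0,"claw": 4},{"tx": 0,"ty": 0,"tz": 3,"yaw": 0,"claw": 4},{"tx": 0,"ty": 0,"tz": 4,"yaw": 0,"claw": 4},{"tx": 0,"ty": 0,"tz": 4,"yaw": 0,"claw": 4},{"tx": -3,"ty": 0,"tz": 3,"yaw": 0,"claw": 4},{"tx": -3,"ty": 0,"tz": 2,"yaw": 0,"claw": 4},{"tx": 0,"ty": 0,"tz": 0,"yaw": 0,"claw": 4},{"tx": 0,"ty": 0,"tz": 0,"yaw": 0,"claw": 4}]}}

```text
time_s: 32.9
position: [0.4137, -0.23, 0.2319]
tool_rot: [[-1.0, -0.001, 0.001], [-0.001, 1.0, -0.001], [-0.001, -0.001, -1.0]]
ft_force: [0.2, -0.6, 0.3]
grip_width: 0.04
gripper_force: 0.0
```

```bash
python3 - <<'E'
from h import *
o=env.observe(); print(o["time_s"],o["position"],o["ft_force"])
def line(q):
    vx,vy,x,y=cv2.fitLine((q[:,:2]*1000).astype(np.float32),cv2.DIST_HUBER,0,.01,.01).ravel(); return len(q),x,y,np.degrees(np.arctan2(vy,vx))%180
for n in("top","side"):
    p,d,m=shot(n); P=world(m,d); X,Y,Z=P[...,0],P[...,1],P[...,2]; h=cv2.cvtColor(p,cv2.COLOR_RGB2HSV).astype(int)
    g=(d>0)&(Z>.0185)&(Z<.028)
    o_=g&(Y>.2)&(Y<.275)&(X>.45)&(X<.57); print(n,"orange",line(P[o_]))
    a=g&(Y<-.275)&(Y>-.4)&(X>.44)&(X<.57); w=a&(h[...,1]>75); b=a&(h[...,1]<55); print(" pale",line(P[w]),"blade",line(P[b]))
    R,G,B=[p[...,i].astype(int) for i in range(3)]
    c=(R>2*G)&(R>2*B)&(d>0)&(abs(X-.558)<.03)&(abs(Y+.225)<.025)&(Z>.03); print(" cap",c.sum(),np.median(P[c],0))
E
```

```text
32.9 [ 0.41374969 -0.22997115  0.23186348] [ 0.20415053 -0.64778915  0.25710663]
top orange (167, np.float32(523.91534), np.float32(240.85979), np.float32(69.69231))
 pale (15, np.float32(522.3223), np.float32(-293.13196), np.float32(86.594376)) blade (51, np.float32(537.296), np.float32(-290.0122), np.float32(109.5425))
 cap 63 [ 0.5600898  -0.22315071  0.04540694]Traceback (most recent call last):
  File "<stdin>", line 8, in <module>
  File "<stdin>", line 4, in line
cv2.error: OpenCV(4.12.0) /io/opencv/modules/imgproc/src/linefit.cpp:50: error: (-215:Assertion failed) count > 0 in function 'fitLine2D_wods'
```

```bash
python3 - <<'E'
from h import *
p,d,m=shot("wrist"); P=wworld(m,d)
def go(P,p,lo,hi,x0,x1):
    X,Y,Z=P[...,0],P[...,1],P[...,2]; g=(Z>.0185)&(Z<.029)&(X>x0)&(X<x1); pts=[]
    for y in np.arange(lo,hi,.004):
        k=g&(abs(Y-y)<.003)
        if k.sum()>4: pts.append((y,np.percentile(X[k],4),np.percentile(X[k],96)))
    a=np.array(pts); 
    for j in(1,2):
        f=np.polyfit(a[:,0],a[:,j],1); print("  edge",j,"ang",round(90-np.degrees(np.arctan(f[0])),2),"rms",np.std(np.polyval(f,a[:,0])-a[:,j]).round(5))
print("pale+blade wrist (edge1 inner rafter, edge2 blade outer)"); go(P,p,-.335,-.285,.46,.58)
z=np.load("top0.npz"); P0=world(dict(T=z["T"],fovy=z["fovy"],cx=z["cx"],cy=z["cy"]),z["d"])
print("orange top0"); go(P0,0,.225,.275,.46,.58)
p,d,m=shot("top"); print("pale top"); go(world(m,d),p,-.335,-.285,.46,.58)
p,d,m=shot("side"); print("pale side"); go(world(m,d),p,-.335,-.285,.46,.58)
E
```

```text
pale+blade wrist (edge1 inner rafter, edge2 blade outer)
  edge 1 ang 70.42 rms 0.00026
  edge 2 ang 126.24 rms 0.0023
orange top0
  edge 1 ang 70.94 rms 0.00049
  edge 2 ang 72.34 rms 0.00076
pale top
  edge 1 ang 125.31 rms 0.00053
  edge 2 ang 78.26 rms 0.00036
pale side
  edge 1 ang 71.36 rms 0.00081
  edge 2 ang 72.39 rms 0.00049
```

Pale rafter reads 70.4–71.4° against the orange's about 71°, the cap is still down, and the bevel is released flat. Handing in.

```bash
python3 -c "
from rig import env; print(env.close_job())"
```

```text
the job is handed in; nothing more can be done
None
```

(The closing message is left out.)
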